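Shut down a dental bench and clear it

TASK

First switch off both control boxes, setting each three-way toggle to its upright centre off position. Then slide the vise jaw fully open, stand the finished model upright in the pink tray and put every worn polishing wheel (small green, brown or blue disc) into the yellow waste bin. Last, ease the bin's spring flap shut without letting it slam; leave the vise open, the toggles off and everything else where it is.

Things in the scene. Friction and masses are not known exactly. Their poses are not given: they have to be found in the camera images.
- motor_unit: blue control box of the motor, fixed to the bench, 100 x 80 x 60 mm (x, y, z), its origin at the centre of its underside, z up. On its white top stands a three-position toggle; a black mark beside the toggle shows the centre (off), green and orange marks the two on sides (green at +y)
- motor_toggle (a joint): angle of that toggle, rad: 0 = upright = off, positive leans to its box's +y, negative to -y; ends at +-0.40. Starts forward, leaning to +y (about +0.36). A spring detent draws it to 0 from within about 0.18 and to +-0.36 from beyond; crossing takes about 3 N at the ball
- motor_toggle_tip (a point): centre of the red ball, 16 mm across, at the tip of that toggle's 7 mm thick steel stem; 50 mm from the toggle's pivot, which lies in the middle of the box's top (60 mm above its origin)
- extractor_unit: grey control box of the extractor, fixed to the bench, 100 x 80 x 60 mm (x, y, z), its origin at the centre of its underside, z up. On its white top stands a three-position toggle; a black mark beside the toggle shows the centre (off), green and orange marks the two on sides (green at +y)
- extractor_toggle (a joint): angle of that toggle, rad: 0 = upright = off, positive leans to its box's +y, negative to -y; ends at +-0.40. Starts reverse, leaning to -y (about -0.36). A spring detent draws it to 0 from within about 0.18 and to +-0.36 from beyond; crossing takes about 3 N at the ball
- extractor_toggle_tip (a point): centre of the yellow ball, 16 mm across, at the tip of that toggle's 7 mm thick steel stem; 50 mm from the toggle's pivot, which lies in the middle of the box's top (60 mm above its origin)
- vise: bench vise fixed to the bench, green base 165 x 64 mm, 30 mm high. Origin at bench level under the middle of the clamped model; z up, base from x = -116 to +49 mm. The steel fixed jaw is at x = +21 to +47 mm, 70 mm high; the aluminium sliding jaw is on the -x side, 58 mm wide, its top at 70 mm, from x = -56 to -15 mm when shut
- jaw (a joint): travel of the sliding jaw, m: 0 = shut on the model, as at the start, 0.045 = fully open; it moves along the vise's -x, stays where it is left, and takes about 4 N to slide. When shut its upper edge hooks 5 mm over the model's foot; clear from 0.01
- jaw_grip (a point): grip point on the black upright post on the sliding jaw, 14 mm thick, 40 mm tall (from 70 to 110 mm above the bench); this point is 15 mm below its top and 46 mm on the -x side of the vise's origin when shut
- model: finished off-white dental model, 120 g: foot 40 x 30 x 16 mm (x, y, z), on it a block 26 x 30 x 32 mm with three small teeth on top (54 mm in all). Origin at the centre of its underside, z up, x along the vise's x. It stands in the vise 30 mm above the bench; between the jaws it can be gripped across its 30 mm (y)
- tray: pink open tray fixed to the bench, 130 x 100 mm (x, y), 22 mm high, walls and floor 4 to 5 mm; origin at the centre of its underside
- bin: yellow open-topped waste bin fixed to the bench, 120 x 120 mm, 90 mm high, walls and floor 5 mm; origin at the centre of its underside, its front (-x) side towards the robot; a black spring housing 30 x 80 x 50 mm stands out at its back (+x), 35 to 85 mm above the bench
- flap (a joint): angle of the bin's red flap, rad: 0 = shut flat on the rim, 1.70 = standing open, as at the start. Its hinge axis runs along the bin's y, 60 mm on the +x side of the bin's origin and 90.5 mm above the bench; it has an over-centre spring: above about 1.0 it is pulled open and stays there, below that spring and weight pull it shut hard (1 to 2 N at the bar; let go, it slams)
- flap_bar (a point): middle of the flap's black cross bar, 24 mm long (along the bin's y), 12 mm thick, on a narrow 8 mm neck, 155 mm from the hinge; shut, it is 35 mm in front of the bin's front wall, 94 mm above the bench. Pinched at its two ends, it turns freely enough between the fingers for the tool to stay upright
- wheel1: worn rubber polishing wheel, 26 mm across, 12 mm thick, 20 g, lying flat (some of the five are absent); green, brown or blue; origin at the centre of its underside
- wheel2: worn rubber polishing wheel, 26 mm across, 12 mm thick, 20 g, lying flat (some of the five are absent); green, brown or blue; origin at the centre of its underside
- wheel3: worn rubber polishing wheel, 26 mm across, 12 mm thick, 20 g, lying flat (some of the five are absent); green, brown or blue; origin at the centre of its underside
- wheel4: worn rubber polishing wheel, 26 mm across, 12 mm thick, 20 g, lying flat (some of the five are absent); green, brown or blue; origin at the centre of its underside
- wheel5: worn rubber polishing wheel, 26 mm across, 12 mm thick, 20 g, lying flat (some of the five are absent); green, brown or blue; origin at the centre of its underside
- dropper: white dropper bottle, 30 mm across, 85 tall; leave it alone. Origin on its underside
- jar: small amber jar, 44 mm across, 45 tall; leave it alone. Origin on its underside
- cast: plaster dental cast, 50 x 56 mm, 24 tall with its teeth; leave it alone. Origin on its underside
- cup: blue cup, 64 mm across, 70 tall; leave it alone. Origin on its underside
- puck: white ceramic disc, 36 mm across, 20 thick (not a wheel); leave it alone. Origin on its underside

How it is judged:
By the outcome, as a careful person would: the job done as asked, in the order asked, and still so for the second after the job is handed in, with the robot touching nothing.
Of wheel1, wheel2, wheel3, wheel4, wheel5 only 2 to 4 are there at a start; the rules pass over those that are not, and their reading is None.
At some moment in a run one of wheel1, wheel2, wheel3, wheel4, wheel5 may be knocked a few centimetres aside while the robot is not near it.
It also fails if it takes over 210 s, if anything falls off the work surface, if the arm or the gripper's body presses on something with over 40 N, if the wrist force passes 120 N, or if a joint passes its speed limit or range.

ROBOT

A 6-joint arm with a two-finger parallel gripper is mounted at the origin on the work surface. World frame = base frame: x ahead of the robot, y to its left, z up, the work surface at z = 0. Lengths are in m, angles in rad, forces in N, time in s.
With the tool pointing down it reaches from about 0.25 to 0.775 m from the base axis. Payload 4 kg.
Tool frame: the origin (TCP) lies midway between the tips of the shut fingers; the grasp point (between the pads) lies 19 mm behind it; z points along the fingers, y is the line along which they close (so a half turn about z gives the same grasp; the last joint's range is limited). The gripper opens to 94 mm and grips with 3 to 60 N. Pads are 16 mm wide; open, the fingers measure 119 mm over their backs; the gripper's body (75 mm by 177 mm) begins 78 mm behind the grasp point.
Start: joints at [1.143, 0.087, 1.371, -0, 1.684, -0.103], TCP at [0.176, 0.521, 0.206] pointing down, gripper open.
Joint ranges: [-3.1, 3.1], [-0.76, 2.03], [0.27, 2.55], [-1.08, 4.22], [0.17, 2.65], [-2.57, 2.57]. Speed limits (rad/s): [2.79, 2.79, 3.14, 3.14, 3.14, 3.14].

INTERFACE

Orientations are given as a unit quaternion [x, y, z, w].
In Python, from station import reach, move_straight, movej, open_jaws, grasp, dwell, inverse_kinematics, sense, snapshot, camera_info, IKError, sign_off gives the robot as it stands. The module is installed in compiled form; this text tells all that it offers. Calls block until the motion is done:
- reach(position, orientation): joint-space move of the TCP to a pose.
- move_straight(position, ori=None, velocity=0.15, guard=None): straight line of the TCP; ori=None keeps the orientation; velocity is the mean speed in m/s. With guard (N) it stops when the force on the tool has changed by that much, and returns True; else False.
- movej(angles): joint-space move.
- open_jaws() and grasp(strength=None): open the fingers fully, or close them until they stop; strength is the grip in N (None keeps the last).
- dwell(seconds).
- inverse_kinematics(position, orientation): joint angles nearest the present ones, or None.
- sense(): the state.
- snapshot(name): name is "scene" or "top" or "wrist"; returns the picture (384x512x3 uint8, blue, green, red); there is no depth.
- camera_info(name): a dict with "intrinsics" (3x3 intrinsics, pixels), "rvec" (rotation vector, rad) and "tvec" (3), from world to camera coordinates, as OpenCV has them. Camera axes: x right, y down, z forward; pixel columns grow to the right and rows downward; lengths in m; the calibration is good to about 2 mm. A picture is of the moment at which its call begins: read the wrist's pose just before it. camera_info takes no time and is no camera call; for the wrist camera it gives the pose at the moment of the call.
A pose or a line that the arm cannot do raises IKError and nothing moves.
- sign_off(): hands the job in; it is judged then, once.
The state is a dict: "time_s": time; "joint_pos": joint angles; "qd": joint speeds; "tau": joint torques, N m; "position": TCP position; "ee_rot": TCP orientation; "wrist_force": force on the tool from outside, world axes, zero at the start; "wrist_torque": the same for the moment, N m; "gripper_width": finger opening in m; "finger_force": force on a finger pad.
Only numpy, scipy, OpenCV 4.12 (cv2) and the standard library are available. Lean on these libraries where they do the work, as an engineer would, in place of code of your own. Each camera call takes 0.05 s, during which the arm holds its last target. There are 200 camera calls.

## Working session

There is one attempt and no reset: what is moved stays moved. The work goes in short steps, each a Python script; the robot and the scene stay as the last script left them, time stands still between calls to the robot, and variables do not carry over. Pictures are saved under pics/ and viewed, at most 14 in all, crops included, and the job is handed in when it is done.

```bash
ls; mkdir -p pics; python3 - <<'E'
from station import *
import cv2
for n in("scene","top"):
    cv2.imwrite(f"pics/{n}0.png",cv2.resize(snapshot(n),(800,600),interpolation=cv2.INTER_CUBIC))
    print(n,camera_info(n))
s=sense();print(s)
E
```

```text
pics
scene {'intrinsics': array([[412.64950315,   0.        , 254.02463098],
       [  0.        , 412.64950315, 185.91221946],
       [  0.        ,   0.        ,   1.        ]]), 'rvec': array([ 1.82972057,  1.44627705, -0.73880025]), 'tvec': array([-0.09776011, -0.24374458,  1.50497079])}
top {'intrinsics': array([[411.10007631,   0.        , 248.03436823],
       [  0.        , 411.10007631, 193.73401783],
       [  0.        ,   0.        ,   1.        ]]), 'rvec': array([ 2.15733631, -2.13385327,  0.12389736]), 'tvec': array([-0.00771471,  0.55296721,  1.04012515])}
{'time_s': 0.1, 'joint_pos': array([ 1.14293647e+00,  8.78794078e-02,  1.37206937e+00, -2.49483338e-05,
        1.68357960e+00, -1.03097996e-01]), 'qd': array([ 0.00062168,  0.00040186, -0.00448244,  0.00057311, -0.00118686,
       -0.0007623 ]), 'tau': array([ 2.39690562e-03, -3.41249478e+01, -3.03302908e+01,  7.20129395e-02,
        3.03903187e-02, -7.82104621e-05]), 'position': array([0.175308  , 0.52080871, 0.20443925]), 'ee_rot': array([ 1.61669572e-01,  9.86844472e-01, -9.37208321e-04, -2.41977650e-04]), 'wrist_force': array([0.07016115, 0.34395185, 0.28432942]), 'wrist_torque': array([-0.02404339, -0.08848498, -0.04887671]), 'finger_force': 0.0, 'gripper_width': 0.09389828906127494}
```

View pics/scene0.png

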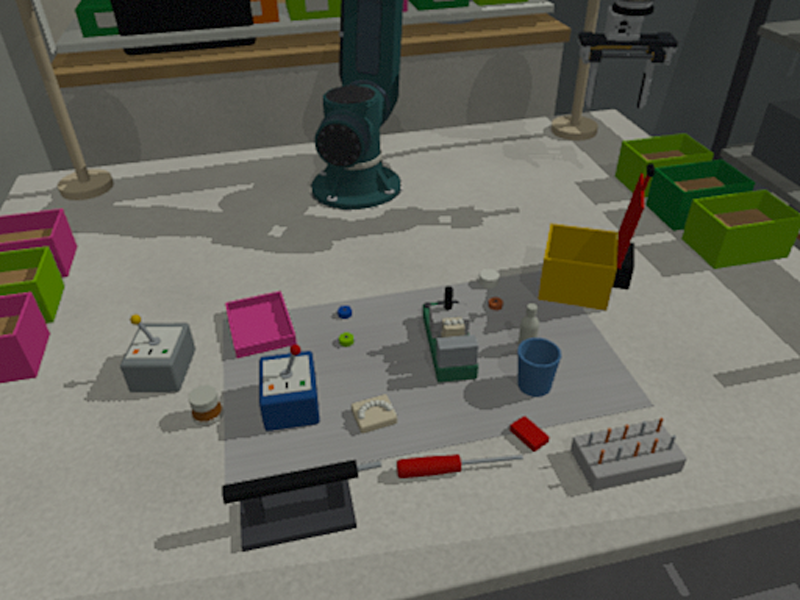

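View pics/top0.png

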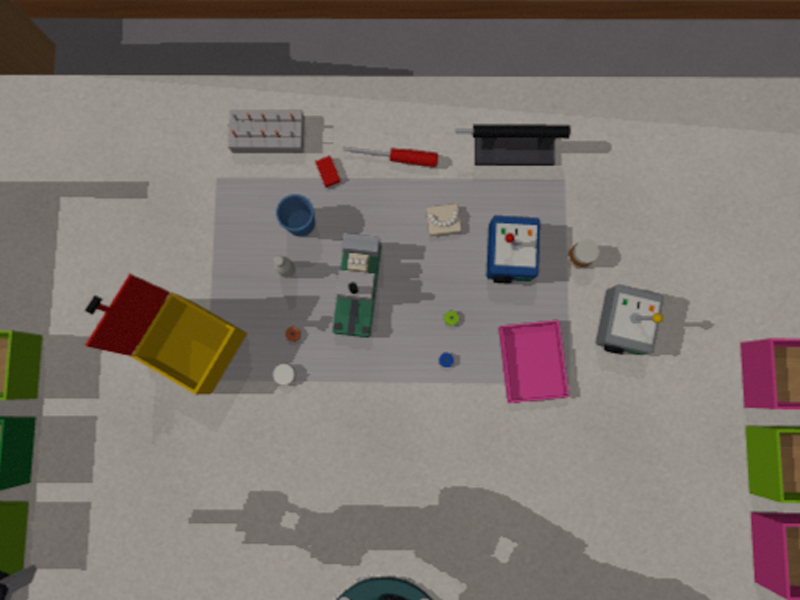

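The scene picture agrees with the top view. In the top view (800x600 px) I see:
- motor box (513,248) and extractor box (632,320)
- tray (533,361) and vise (358,285)
- bin (190,343), its flap open to the upper left
- wheels: green (452,318), blue (446,359) and brown (293,334)
- the white puck at (284,375)

Next I'll measure these.

```bash
cat > h.py <<'E'
from station import *
import cv2, numpy as np
from scipy.spatial.transform import Rotation as R
def cam(n):
    c=camera_info(n); return c["intrinsics"],cv2.Rodrigues(c["rvec"])[0],c["tvec"].ravel()
def rays(c,px):
    K,Rm,t=c; px=np.atleast_2d(px).astype(float)
    d=np.c_[px,np.ones(len(px))]@np.linalg.inv(K).T@Rm
    return -Rm.T@t,d
def plane(c,px,z):
    o,d=rays(c,px); return o+d*((z-o[2])/d[:,2])[:,None]
def tri(c1,p1,c2,p2):
    P=[c[0]@np.c_[c[1],c[2]] for c in(c1,c2)]
    X=cv2.triangulatePoints(P[0],P[1],np.float64(p1).reshape(2,1),np.float64(p2).reshape(2,1)); return (X[:3]/X[3]).ravel()
def proj(c,X): 
    return cv2.projectPoints(np.float64(X).reshape(-1,3),cv2.Rodrigues(c[1])[0],c[2],c[0],None)[0].reshape(-1,2)
def mask(im,lo,hi,roi=None):
    hsv=cv2.cvtColor(im,cv2.COLOR_BGR2HSV); m=cv2.inRange(hsv,np.array(lo),np.array(hi))
    if roi: k=np.zeros_like(m); x0,y0,x1,y1=roi; k[y0:y1,x0:x1]=1; m*=k
    return m
def blobs(m,amin=5):
    n,l,s,c=cv2.connectedComponentsWithStats(m)
    return sorted([(int(s[i,4]),c[i].round(2),s[i,:4],(l==i).astype(np.uint8)) for i in range(1,n) if s[i,4]>=amin],key=lambda b:-b[0])
def down(yaw):  # tool down, closing axis (tool y) at world angle yaw (mod pi)
    # tool z=-Z ; tool y=(cos,sin,0)
    y=np.array([np.cos(yaw),np.sin(yaw),0]); z=np.array([0,0,-1.]); x=np.cross(y,z)
    return R.from_matrix(np.c_[x,y,z]).as_quat()
E
python3 - <<'E'
from h import *
T=cam("top");S=cam("scene");t=snapshot("top");s=snapshot("scene")
cv2.imwrite("pics/rawt.png",t);cv2.imwrite("pics/raws.png",s)
print("cams",-T[1].T@T[2],-S[1].T@S[2])
def rect(name,m,z):
    b=blobs(m,30)[0]; cn=max(cv2.findContours(b[3],0,1)[0],key=cv2.contourArea).reshape(-1,2)
    w=plane(T,cn,z)[:,:2]; r=cv2.minAreaRect((w*1000).astype(np.float32)); print(name,b[0],np.round(r[0],1),np.round(r[1],1),round(r[2],1))
rect("tray",mask(t,(155,80,80),(178,255,255),(310,195,375,270)),.022)
rect("bin",mask(t,(20,80,60),(32,255,255),(75,170,170,260)),.09)
rect("motorwhite",mask(t,(0,0,150),(180,60,255),(312,138,346,182)),.06)
rect("extrwhite",mask(t,(0,0,150),(180,60,255),(385,184,425,226)),.06)
rect("motorblue",mask(t,(100,100,30),(118,255,255),(305,130,350,185)),.06)
rect("visegreen",mask(t,(60,60,20),(90,255,255),(205,145,250,220)),.03)
for n,im,c in(("top",t,T),("scene",s,S)):
  for cn,lo,hi in(("red",(0,150,80),(6,255,255)),("yellow",(20,120,80),(32,255,255)),("green",(33,120,80),(50,255,255)),("blue",(105,150,60),(125,255,255)),("brown",(5,100,60),(14,255,200))):
    for b in blobs(mask(im,lo,hi),6)[:9]:
      if b[0]<400: print(n,cn,b[0],b[1],b[2],plane(c,b[1],.012 if n=="top" else .012).round(3)[0])
E
```

```text
cams [ 0.41174315 -0.02002648  1.10352123] [ 1.33571031 -0.1871282   0.71747233]
tray 1988 [ 459.8 -245.9] [130.5 103.6] 6.3
bin 2804 [475.9 311.8] [142.6 123.6] 61.3
motorwhite 439 [ 649.2 -212.8] [62.  66.2] 89.4
extrwhite 527 [ 529.5 -404.1] [63.6 68. ] 76.8
motorblue 492 [ 644.6 -207.5] [ 82.4 105.7] 88.9
visegreen 231 [538.1  40. ] [31.1 81.6] 82.5
top red 245 [264.67 100.41] [250  95  30  12] [ 0.817 -0.044  0.012]
top red 176 [209.47 109.3 ] [202 100  16  19] [0.79  0.108 0.012]
top red 53 [ 61.87 210.08] [ 55 199  14  23] [0.507 0.498 0.012]
top red 48 [ 76.92 185.94] [ 70 176  14  21] [0.573 0.462 0.012]
top red 22 [325.91 151.91] [324 150   5   5] [ 0.673 -0.211  0.012]
top yellow 32 [420.47 203.25] [417 201   7   6] [ 0.535 -0.459  0.012]
top yellow 11 [  4. 224.] [  4 219   1  11] [0.468 0.651 0.012]
top yellow 9 [  2. 246.] [  2 242   1   9] [0.41  0.651 0.012]
top yellow 8 [  3.  236.5] [  3 233   1   8] [0.435 0.651 0.012]
top yellow 8 [500.  295.5] [500 292   1   8] [ 0.299 -0.652  0.012]
top yellow 8 [501.12 310.5 ] [501 307   2   8] [ 0.261 -0.652  0.012]
top green 
[... 1664 characters left out ...]
012]
scene blue 49 [220.51 199.1 ] [216 196   9   8] [ 0.466 -0.098  0.012]
scene brown 184 [170.64   7.4 ] [160   0  19  15] [-1.6   -0.102  0.012]
scene brown 59 [316.69 193.83] [313 190   9   8] [0.508 0.161 0.012]
scene brown 20 [419.6   99.85] [413  98  14   4] [0.061 0.733 0.012]
scene brown 17 [418.35 284.94] [417 281   4   9] [0.855 0.264 0.012]
scene brown 16 [407.12 287.56] [405 283   5   9] [0.856 0.238 0.012]
scene brown 15 [399.87 275.67] [398 272   4   9] [0.823 0.239 0.012]
scene brown 15 [388.73 277.73] [387 274   4   9] [0.823 0.213 0.012]
scene brown 15 [384.47 291.93] [383 288   4   9] [0.855 0.187 0.012]
scene brown 12 [421.67 271.33] [420 268   4   8] [0.823 0.291 0.012]
```

```bash
python3 - <<'E'
from h import *
T=cam("top");S=cam("scene")
print("red",tri(T,(325.91,151.91),S,(188.67,222.88)),"yel",tri(T,(420.47,203.25),S,(86.35,203.9)))
c=cam("wrist");s=sense();Rt=R.from_quat(s["ee_rot"]).as_matrix();o=-c[1].T@c[2]
print("cam in tool",Rt.T@(o-s["position"]),"\naxes",(Rt.T@c[1].T).round(3),c[0])
import time
def shot(i,p,yaw):
    for z in (p[2],p[2]-.03,p[2]-.06):
        try: reach([p[0],p[1],z],down(yaw));break
        except IKError as e: print(i,"ik",z)
    dwell(.3); c=cam("wrist"); im=snapshot("wrist"); np.savez(f"w{i}.npz",im=im,K=c[0],R=c[1],t=c[2]); return im
a=[shot(i,p,y) for i,p,y in((0,(.48,.22,.36),0.),(1,(.56,.06,.32),0.),(2,(.55,-.25,.34),0.),(3,(.50,-.36,.34),0.))]
m=np.vstack([np.hstack(a[:2]),np.hstack(a[2:])]);cv2.imwrite("pics/w.png",cv2.resize(m,(800,600),interpolation=cv2.INTER_AREA))
print(sense()["time_s"])
E
```

```text
red [ 0.6495492  -0.19248142  0.10884522] yel [ 0.52438638 -0.41898409  0.10812312]
cam in tool [ 0.07915859  0.00020832 -0.17897125] 
axes [[-0.    -0.962 -0.273]
 [ 1.    -0.    -0.   ]
 [ 0.    -0.273  0.962]] [[315.85997946   0.         254.15436314]
 [  0.         315.85997946 190.52226812]
 [  0.           0.           1.        ]]
5.7583
```

View pics/w.png

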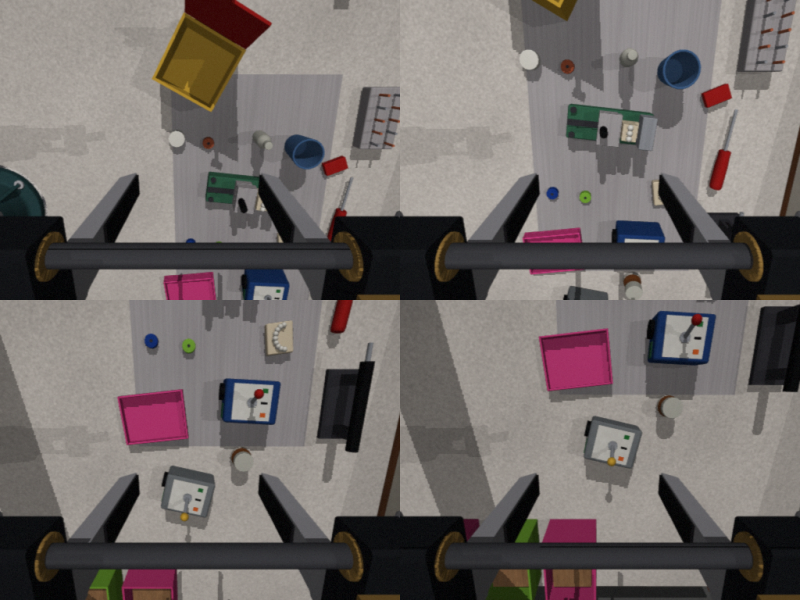

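```bash
python3 - <<'E'
from h import *
I=[np.load(f"w{i}.npz")["im"] for i in range(4)]
def crop(im,x,y,w=100,h=75):
    c=cv2.resize(im[y:y+h,x:x+w],(400,300),interpolation=cv2.INTER_CUBIC)
    for k in range(0,w,10):
        cv2.putText(c,str(x+k),(k*4,8),0,.27,(0,0,255)) if k%20==0 else 0; cv2.line(c,(k*4,0),(k*4,4),(0,0,255),1)
    for k in range(0,h,10):
        cv2.putText(c,str(y+k),(0,k*4+3),0,.27,(0,0,255)); 
    return c
m=np.vstack([np.hstack([crop(I[2],270,90),crop(I[3],222,140)]),np.hstack([crop(I[1],205,118,130,97) if 0 else crop(I[1],210,120,120,90),crop(I[0],180,0,180,135)])])
cv2.imwrite("pics/crops.png",m)
E
```

```text
(no output)
```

View pics/crops.png

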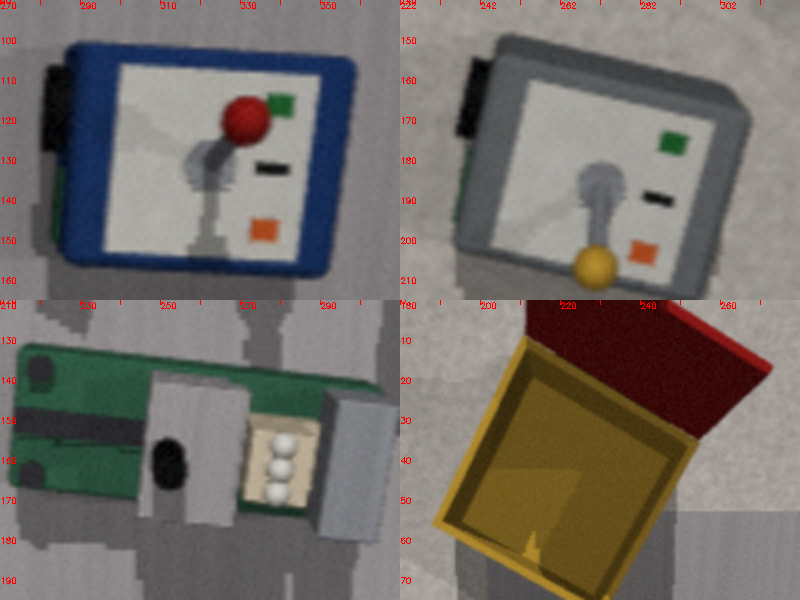

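The crops show the two boxes with their white panels and toggle discs, the vise with its jaw, post and teeth, and the bin rim corners. I'll turn the corner pixels I read off into world positions.

```bash
python3 - <<'E'
from h import *
def L(i): d=np.load(f"w{i}.npz"); return (d["K"],d["R"],d["t"]),d["im"]
def P(i,pts,x0,y0,sc,z): return plane(L(i)[0],(np.array(pts)+.5)/sc-.5+[x0,y0],z)[:,:2]
def quad(n,q):
    d=[np.linalg.norm(q[k]-q[(k+1)%4])*1000 for k in range(4)]
    e=(q[1]-q[0])+(q[2]-q[3]); print(n,q.mean(0).round(4),"sides",np.round(d,1),"ang x",np.degrees(np.arctan2(e[1],e[0])).round(1), "ang y",(np.degrees(np.arctan2(*( (q[0]-q[3])+(q[1]-q[2]))[::-1]))-90).round(1))
quad("motor",P(2,[(120,65),(320,75),(297,262),(103,250)],270,90,4,.06)); print(P(2,[(209,163)],270,90,4,.06), "ball",P(2,[(246,121)],270,90,4,.1068))
quad("extr",P(3,[(128,82),(316,120),(272,285),(88,248)],222,140,4,.06)); print(P(3,[(201,187)],222,140,4,.06),"ball",P(3,[(196,268)],222,140,4,.1068))
s=400/120
quad("jaw",P(1,[(152,72),(250,85),(235,225),(138,215)],210,120,s,.07))
quad("fixed",P(1,[(325,90),(398,102),(374,241),(316,232)],210,120,s,.07))
print("post",P(1,[(168,163)],210,120,s,.11),"teeth",P(1,[(284,145),(280,167),(277,191)],210,120,s,.082), "green L",P(1,[(20,45),(10,183)],210,120,s,.03))
q=P(0,[(126,37),(298,142),(210,300),(35,224)],180,0,400/180,.09);quad("bin",q);print(q)
# wheels, puck in several views
for i in range(4):
    c,im=L(i)
    for n,lo,hi in(("green",(33,120,80),(50,255,255)),("blue",(105,150,60),(125,255,255)),("brown",(3,100,60),(14,255,200))):
        for b in blobs(mask(im,lo,hi),40):
            if b[0]<400: print(i,n,b[0],plane(c,b[1],.010)[0].round(4))
    m=mask(im,(155,80,80),(178,255,255))
    for b in blobs(m,1500)[:1]:
        cn=max(cv2.findContours(b[3],0,1)[0],key=cv2.contourArea).reshape(-1,2);r=cv2.minAreaRect((plane(c,cn,.022)[:,:2]*1000).astype(np.float32));print(i,"tray",r)
E
```

```text
motor [ 0.6479 -0.2105] sides [70.5 66.3 71.3 65.4] ang x -3.1 ang y -2.8
[[ 0.64756146 -0.20983131]] ball [[ 0.64869962 -0.19246581]]
extr [ 0.5277 -0.4024] sides [71.2 66.4 72.3 65.9] ang x -11.7 ang y -12.9
[[ 0.52771166 -0.40305674]] ball [[ 0.52375841 -0.41931615]]
jaw [0.5791 0.056 ] sides [40.3 59.3 41.3 60.3] ang x -6.7 ang y -5.0
fixed [0.6456 0.0489] sides [30.5 59.6 25.1 60.2] ang x -9.1 ang y -3.5
post [[0.56769278 0.05915366]] teeth [[0.6148938  0.0607353 ]
 [0.61360757 0.05169614]
 [0.61274292 0.0417154 ]] green L [[0.50364874 0.09529165]
 [0.49710945 0.03291431]]
bin [0.4808 0.3267] sides [116.3 106.2 117.9 118.3] ang x -26.0 ang y -28.8
[[0.45698543 0.40399147]
 [0.55875218 0.34775646]
 [0.50796478 0.25443308]
 [0.39951359 0.30060112]]
0 blue 42 [ 0.4592 -0.0879  0.01  ]
0 brown 155 [0.5006 0.1638 0.01  ]
0 tray ((455.9488220214844, -220.2624053955078), (130.30836486816406, 89.30476379394531), 5.998411655426025)
1 green 175 [ 0.5307 -0.1061  0.01  ]
1 blue 164 [ 0.4598 -0.0977  0.01  ]
1 brown 235 [0.501  0.1636 0.01  ]
1 brown 171 [ 0.641  -0.3252  0.01  ]
1 brown 53 [0.8977 0.2258 0.01  ]
1 brown 52 [0.8982 0.2526 0.01  ]
1 brown 50 [0.8979 0.1721 0.01  ]
1 brown 49 [0.8662 0.226  0.01  ]
1 brown 48 [0.866 0.199 0.01 ]
2 green 222 [ 0.5311 -0.108   0.01  ]
2 blue 215 [ 0.4596 -0.0993  0.01  ]
2 brown 218 [ 0.2874 -0.7051  0.01  ]
2 brown 96 [ 0.6375 -0.3191  0.01  ]
2 tray ((459.1592102050781, -245.1613311767578), (130.68930053710938, 100.87416076660156), 6.228394985198975)
3 green 209 [ 0.3207 -0.7922  0.01  ]
3 brown 57 [ 0.6339 -0.3177  0.01  ]
3 brown 48 [ 0.6875 -0.2285  0.01  ]
3 tray ((458.69378662109375, -245.71798706054688), (129.8991241455078, 100.12142181396484), 6.235147953033447)
```

```bash
cat >> h.py <<'E'
def ori(p,yaw):
    best=None
    for y in(yaw,yaw+np.pi):
        q=inverse_kinematics(list(p),down(y))
        if q is not None and (best is None or abs(q[5])<best[0]): best=(abs(q[5]),down(y))
    if best is None: raise IKError(str(p))
    return best[1]
def G(p,dz=0): return [p[0],p[1],p[2]-.019+dz]  # tcp for grasp point p
MOT=(.6478,-.2102,np.radians(-3)); EXT=(.5277,-.4027,np.radians(-12.5))
VISE=(.6138,.0525,np.radians(-6)); TRAY=(.459,-.2455,np.radians(6.2)); BIN=(.4788,.3234,np.radians(61))
def loc(F,x,y=0.): c,s=np.cos(F[2]),np.sin(F[2]); return np.array([F[0]+c*x-s*y,F[1]+s*x+c*y])
E
python3 - <<'E'
from h import *
for F in(EXT,MOT):
    p=[F[0],F[1],.108]; o=ori(G(p),F[2]+np.pi/2)
    reach(G(p,.09),o); move_straight(G(p),velocity=.15)
    grasp(15); s=sense(); print(s["gripper_width"],s["finger_force"],s["wrist_force"],s["position"])
    open_jaws(); move_straight(G(p,.09),velocity=.2)
reach([.55,-.25,.33],down(0)); dwell(.2)
im=snapshot("wrist");t=snapshot("top")
def crop(im,x,y,w,h): return cv2.resize(im[y:y+h,x:x+w],(400,300),interpolation=cv2.INTER_CUBIC)
cv2.imwrite("pics/tog.png",np.hstack([crop(im,180,90,200,150),crop(t,290,130,160,120)]));print(sense()["time_s"])
E
```

```text
0.014947485562467853 15.000383108854294 [ 0.40752225 -0.92603138  4.88595067] [ 0.52795978 -0.40233804  0.08933878]
0.014631936691492558 15.000174790620804 [0.47702303 0.97583961 1.18964673] [ 0.64786363 -0.21062545  0.08908573]
17.7
```

View pics/tog.png

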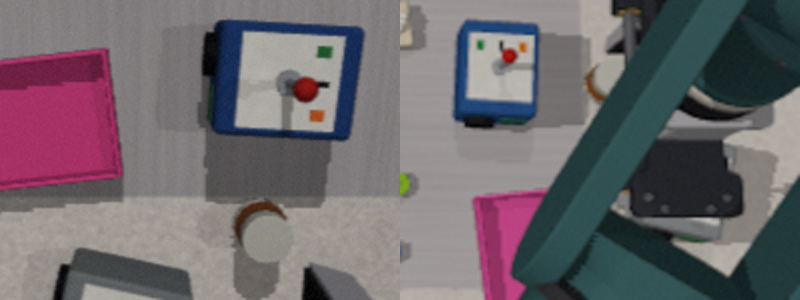

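```bash
python3 - <<'E'
from h import *
T=cam("top")
a=loc(VISE,-46);o=ori([*a,.08],VISE[2]+np.pi/2)
p=[*a,.098]
reach(G(p,.08),o)
t=snapshot("top")
move_straight(G(p),velocity=.15);grasp(40);s=sense();print("w",s["gripper_width"],s["wrist_force"])
e=[*loc(VISE,-46-.0*1-.052 *1),.098] if 0 else [*loc(VISE,-.046-.052),.098]
E
echo
```

```text
Traceback (most recent call last):
  File "h.py", line 33, in ori
    if best is None: raise IKError(str(p))
                     ^^^^^^^^^^^^^^^^^^^^^
station.IKError: [np.float64(-45.13420718694057), np.float64(4.86080931031206), 0.08]
```

Slip with units: I passed millimetres where metres were expected. Nothing moved.

```bash
python3 - <<'E'
from h import *
T=cam("top")
a=loc(VISE,-.046);p=[*a,.098];o=ori(G(p),VISE[2]+np.pi/2)
reach(G(p,.08),o)
t=snapshot("top")
for n,F,lo,hi,roi in(("mot",MOT,(0,150,80),(6,255,255),(312,138,346,182)),("ext",EXT,(20,120,80),(32,255,255),(385,184,425,226))):
    for b in blobs(mask(t,lo,hi,roi),10)[:1]: print(n,b[0],plane(T,b[1],.11)[0][:2]-F[:2])
move_straight(G(p),velocity=.15);grasp(40);s=sense();print("w",s["gripper_width"],s["wrist_force"])
h=move_straight(G([*loc(VISE,-.046-.055),.098]),velocity=.05,guard=14)
s=sense();v=s["position"][:2]-a;print(h,"travel",np.linalg.norm(v),s["wrist_force"],s["gripper_width"])
open_jaws();move_straight(list(s["position"][:2])+[.2],velocity=.2)
# view vise
reach([*loc(VISE,0,-.06),.30],down(0)); dwell(.2);c=cam("wrist"); im=snapshot("wrist"); np.savez("w4.npz",im=im,K=c[0],R=c[1],t=c[2])
x,y=proj(c,[*VISE[:2],.07])[0].astype(int)-[70,52];x,y=max(x,0),max(y,0);print(x,y)
cv2.imwrite("pics/vise.png",cv2.resize(im[y:y+105,x:x+140],(560,420),interpolation=cv2.INTER_CUBIC));print(sense()["time_s"])
E
```

```text
mot 23 [ 0.00147532 -0.0009006 ]
ext 30 [ 0.00134239 -0.00082019]
w 0.013321291779458108 [-0.88990734 -5.55802428  0.29726936]
True travel 0.044965121857382766 [ 2.38156761 -0.39330448  1.03397004] 0.013242263018058517
189 65
25.3833
```

View pics/vise.png

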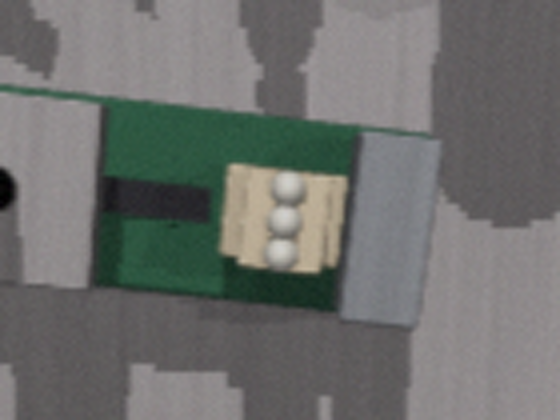

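```bash
python3 - <<'E'
from h import *
d=np.load("w4.npz");c=(d["K"],d["R"],d["t"])
f=lambda pts,z:plane(c,(np.array(pts)+.5)/4-.5+[189,65],z)[:,:2]
te=f([(289,187),(285,220),(282,252)],.082);ft=f([(228,165),(347,175),(222,255),(335,272)],.046);print(te.mean(0),ft.mean(0),np.linalg.norm(ft[0]-ft[1]),np.linalg.norm(ft[0]-ft[2]))
m=(te.mean(0)*.5+np.array(VISE[:2])*.5);print("model",m)
p=[*m,.068];o=ori(G(p),VISE[2]+np.pi/2)
reach(G(p,.09),o);print("hit",move_straight(G(p),velocity=.12,guard=8));grasp(25);s=sense();print("w",s["gripper_width"],s["wrist_force"])
move_straight(G(p,.11),velocity=.12);print(sense()["gripper_width"])
q=[TRAY[0],TRAY[1],.043];o=ori(G(q),TRAY[2])
reach(G(q,.10),o);move_straight(G(q,.012),velocity=.15)
print(move_straight(G(q,-.004),velocity=.02,guard=3));s=sense();print(s["position"],s["wrist_force"])
open_jaws();move_straight(G(q,.12),velocity=.15)
reach([.46,-.33,.30],down(0));dwell(.2);im=snapshot("wrist");t=snapshot("top")
cr=lambda im,x,y,w,h:cv2.resize(im[y:y+h,x:x+w],(400,300),interpolation=cv2.INTER_CUBIC)
cv2.imwrite("pics/tray.png",np.hstack([cr(im,150,0,256,192),cr(t,100,120,256,192)]));print(sense()["time_s"])
E
```

```text
[0.6143557  0.05076677] [0.61417643 0.04961017] 0.039544681722922914 0.02939310592812439
model [0.61407785 0.05163338]
hit False
w 0.029849603516076087 [ 0.09601967 -0.86398286  0.26886746]
0.029826515938247505
True
[ 0.45888068 -0.24548893  0.02286969] [-0.59919597 -0.26325829  3.49506925]
35.3333
```

View pics/tray.png

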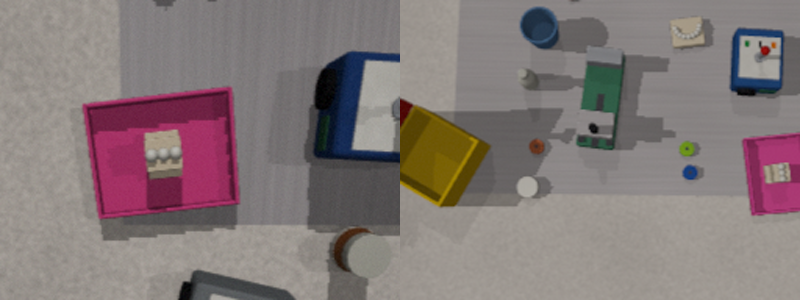

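```bash
python3 - <<'E'
from h import *
for z in(.45,.42,.38):
    try: reach([.47,.285,z],down(0));print(z);break
    except IKError: pass
dwell(.3);c=cam("wrist"); im=snapshot("wrist"); np.savez("w5.npz",im=im,K=c[0],R=c[1],t=c[2])
cv2.imwrite("pics/bin.png",cv2.resize(im[:240,100:420],(800,600),interpolation=cv2.INTER_CUBIC))
q=[inverse_kinematics([*BIN[:2],.1],down(BIN[2]+np.pi/2+k)) for k in(0,-np.pi)];print(q)
T=cam("top");t=snapshot("top")
for n,lo,hi in(("green",(33,120,80),(50,255,255)),("blue",(105,150,60),(125,255,255)),("brown",(3,100,60),(14,255,200)),("white",(0,0,185),(180,40,255))):
    for b in blobs(mask(t,lo,hi,(170,120,305,260)),20): print(n,b[0],b[1],plane(T,b[1],.012)[0].round(4))
print(sense()["time_s"])
E
```

```text
0.45
[array([ 4.95933468e-01,  1.91712172e-01,  1.46402443e+00, -4.44089210e-16,
        1.48585606e+00, -2.13951370e+00]), array([ 4.95933468e-01,  1.91712172e-01,  1.46402443e+00, -4.44089210e-16,
        1.48585606e+00,  1.00207895e+00])]
green 66 [283.03 214.95] [ 0.5003 -0.0949  0.012 ]
blue 55 [285.27 230.09] [ 0.4603 -0.1009  0.012 ]
brown 70 [187.07 213.34] [0.5019 0.1608 0.012 ]
37.9917
```

View pics/bin.png

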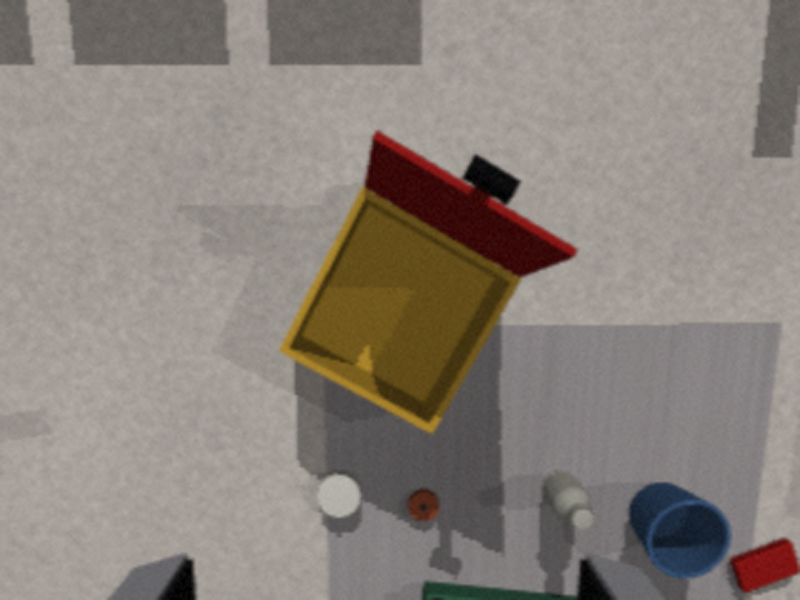

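```bash
python3 - <<'E'
from h import *
d=np.load("w5.npz");c=(d["K"],d["R"],d["t"])
f=lambda pts,z:plane(c,(np.array(pts)+.5)/2.5-.5+[100,0],z)[:,:2]
q=f([(363,188),(520,277),(434,432),(282,350)],.09);print(q,q.mean(0),[np.linalg.norm(q[k]-q[k-1]).round(4) for k in range(4)])
e=(q[0]-q[3])+(q[1]-q[2]);g=(q[0]-q[1])+(q[3]-q[2]);print("yaw",np.degrees(np.arctan2(e[1],e[0])),np.degrees(np.arctan2(g[1],g[0]))-90)
print("bar",f([(490,179)],.247),"expected",loc((*q.mean(0),np.radians(61)),.060+.0035*np.sin(1.7)-.155*np.cos(1.7)))
print("flap edge",f([(377,132),(576,250)],.0905+.125))
E
```

```text
[[0.45553812 0.40441026]
 [0.55890834 0.34882894]
 [0.5036231  0.24397093]
 [0.39962881 0.30098393]] [0.47942459 0.32454852] [np.float64(0.1176), np.float64(0.1174), np.float64(0.1185), np.float64(0.1186)]
yaw 61.904053399519 61.4990226924252
bar [[0.51770609 0.39651886]] expected [0.51987794 0.39752829]
flap edge [[0.46613076 0.42060301]
 [0.56597921 0.36558649]]
```

```bash
sed -i 's/BIN=(.4788,.3234,np.radians(61))/BIN=(.4794,.3245,np.radians(61.6))/' h.py; python3 - <<'E'
from h import *
T=cam("top"); OB=down(BIN[2]+np.pi/2)
C=dict(green=((33,120,80),(50,255,255)),blue=((105,150,60),(125,255,255)),brown=((3,100,60),(14,255,200)))
def find(n):
    t=snapshot("top");b=[b for b in blobs(mask(t,*C[n],(170,120,305,260)),20) if 35<b[0]<110]
    return None if not b else plane(T,b[0][1],.011)[0][:2]+[-.0005,.001]
for n,yaw,ly in(("brown",np.radians(40),-.02),("green",np.pi/2,.0),("blue",np.pi/2,.02)):
    w=find(n);print(n,w)
    o=ori([*w,.004],yaw)
    reach([*w,.10],o);h=move_straight([*w,.004],velocity=.12,guard=8)
    grasp(12);g=sense()["gripper_width"];move_straight([*w,.16],velocity=.2)
    s=sense();print(h,g,s["gripper_width"],s["time_s"])
    if s["gripper_width"]<.02: print("MISS");break
    b=loc(BIN,-.015,ly);reach([*b,.20],OB);move_straight([*b,.105],velocity=.15);open_jaws();move_straight([*b,.2],velocity=.2)
reach([.47,.285,.45],down(0));dwell(.2);im=snapshot("wrist")
t=snapshot("top")
cr=lambda im,x,y,w,h:cv2.resize(im[y:y+h,x:x+w],(400,300),interpolation=cv2.INTER_CUBIC)
cv2.imwrite("pics/bin2.png",np.hstack([cr(im,150,0,256,192),cr(t,0,60,432,324)]));print(sense()["time_s"])
E
```

```text
brown [0.50159614 0.1618303 ]
False 0.025611328886036417 0.025657034421893345 42.375
green [ 0.49989639 -0.09395308]
False 0.025227949750154924 0.025230041741161155 52.3167
blue [ 0.45981684 -0.09993211]
False 0.025465634701027504 0.025660099197830803 63.5917
71.4667
```

View pics/bin2.png

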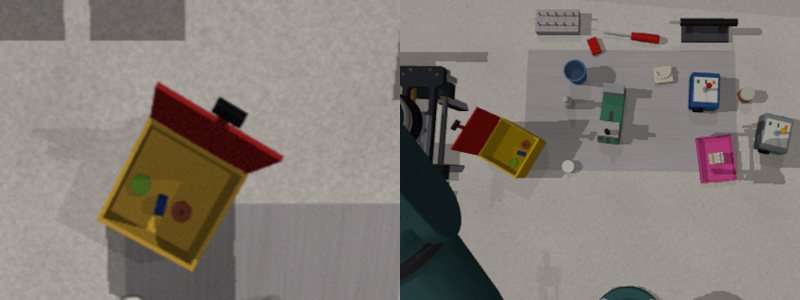

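All three wheels are in the bin (green, blue and brown visible inside), and the top view shows none left on the bench. Toggles, vise and tray look right. Now the flap.

```bash
python3 - <<'E'
from h import *
O=down(BIN[2]-np.pi/2); off=.014
def bar(th): return [*loc(BIN,.060-.155*np.cos(th)+.0035*np.sin(th)),.0905+.155*np.sin(th)+.0035*np.cos(th)-off]
print([inverse_kinematics(bar(t),O) is not None for t in np.linspace(1.7,0,8)])
b=bar(1.70);reach([b[0],b[1],b[2]+.07],O);print(move_straight(b,velocity=.1,guard=6))
grasp(15);s=sense();print(s["gripper_width"],s["wrist_force"],s["position"]-b)
if .02<s["gripper_width"]<.028:
    F=[]
    for th in np.linspace(1.7,0,35)[1:]:
        move_straight(bar(th),velocity=.05); s=sense();F.append([round(th,2),*s["wrist_force"].round(1),round(s["gripper_width"]*1e3,1)])
        if np.linalg.norm(s["wrist_force"])>30 or s["gripper_width"]<.02: print("ABORT",s);break
    print(F[::4],F[-1])
    e=bar(0);h=move_straight([e[0],e[1],e[2]-.006],velocity=.01,guard=5);s=sense();print(h,s["position"]-e,s["wrist_force"],s["time_s"])
im=snapshot("scene");cv2.imwrite("pics/flap.png",cv2.resize(im[100:220,300:460],(640,480),interpolation=cv2.INTER_CUBIC))
E
```

```text
[True, True, True, True, True, True, True, True]
False
0.023897841054369054 [0.20703984 0.91240972 0.04893331] [-1.38645137e-04  5.65461798e-05 -4.08161318e-05]
[[np.float64(1.65), np.float64(-0.2), np.float64(1.5), np.float64(-0.8), 23.6], [np.float64(1.45), np.float64(-2.7), np.float64(3.6), np.float64(-0.3), 23.9], [np.float64(1.25), np.float64(-3.9), np.float64(4.4), np.float64(0.9), 24.0], [np.float64(1.05), np.float64(-5.3), np.float64(2.8), np.float64(0.9), 23.8], [np.float64(0.85), np.float64(-7.4), np.float64(1.8), np.float64(2.2), 23.9], [np.float64(0.65), np.float64(-6.4), np.float64(2.0), np.float64(1.5), 24.0], [np.float64(0.45), np.float64(-5.9), np.float64(2.7), np.float64(-1.2), 23.8], [np.float64(0.25), np.float64(-6.1), np.float64(2.9), np.float64(-0.2), 23.7], [np.float64(0.05), np.float64(-4.6), np.float64(3.5), np.float64(-1.3), 23.5]] [np.float64(0.0), np.float64(-5.6), np.float64(2.9), np.float64(-0.4), 23.6]
True [-0.00190538 -0.00038677 -0.00070147] [-0.3594749   0.14337348  4.31929475] 84.9417
```

View pics/flap.png

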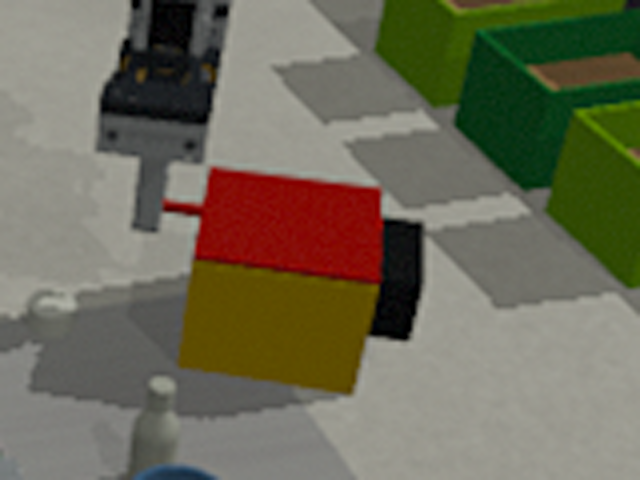

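The flap is flat on the rim and the bar is still held at its front. I'll release it, back off, check the scene once more and hand in.

```bash
python3 - <<'E'
from h import *
open_jaws();p=sense()["position"];move_straight([p[0],p[1],.25],velocity=.12)
reach([.176,.521,.3],down(1.24)) if inverse_kinematics([.176,.521,.3],down(1.24)) is not None else None
dwell(.5);T=cam("top");t=snapshot("top");s=snapshot("scene")
for n,lo,hi in(("green",(33,120,60),(50,255,255)),("blue",(105,150,50),(125,255,255)),("brown",(3,100,50),(14,255,200))):
    print(n,[(b[0],plane(T,b[1],.012)[0][:2].round(3)) for b in blobs(mask(t,lo,hi,(20,90,480,340)),25)])
for n,F,lo,hi,roi in(("mot",MOT,(0,150,80),(6,255,255),(312,138,346,182)),("ext",EXT,(20,120,80),(32,255,255),(385,184,425,226))):
    for b in blobs(mask(t,lo,hi,roi),10)[:1]: print(n,plane(T,b[1],.11)[0][:2]-F[:2])
cv2.imwrite("pics/end.png",np.hstack([cv2.resize(x,(400,300),interpolation=cv2.INTER_AREA) for x in(t,s)]));print(sense()["time_s"])
E
```

```text
green [(214, array([0.447, 0.6  ])), (66, array([ 0.317, -0.598]))]
blue [(407, array([ 0.65 , -0.208]))]
brown [(52, array([0.539, 0.318])), (39, array([ 0.635, -0.323])), (30, array([0.429, 0.303]))]
mot [ 0.00167849 -0.00110009]
ext [ 0.00092774 -0.00070731]
89.75
```

View pics/end.png

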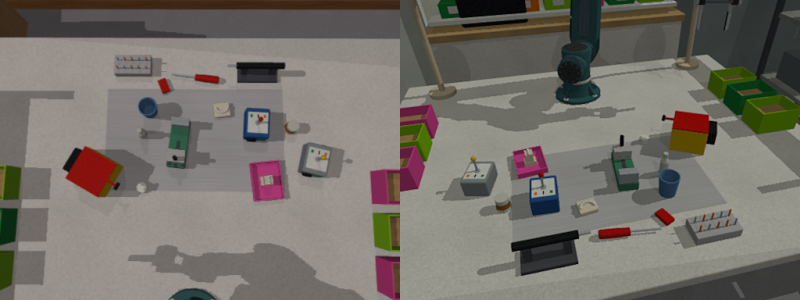

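The end picture shows the flap shut, toggles upright, vise open, model standing in the tray and no wheels left. The remaining colour blobs sit on the bin's edges, the jar and the background crates.

```bash
python3 -c "
from station import *
print(sign_off())"
```

```text
the job is handed in; nothing more can be done
None
```

I handed the job in at about 90 s on the robot's clock: both toggles are off, the vise is fully open, the model stands upright in the pink tray, all three wheels present are in the bin, and the flap was eased shut.

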